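Make up the toy-lorry and toy-train kits

TASK

Make up the two wooden toy kits: the cab and the boiler are in each other's trays, so exchange them (the cork mat is free for parking one), the cab into the large compartment of the lorry tray (no tab) and the boiler into that of the train tray (with the hanging tab). Also put the large wheel into the lorry tray's small compartment and the funnel into the train tray's. Set all upright on the tray floors and leave the small wheel where it is.

Things in the scene. Friction and masses are not known exactly. Their poses are not given: they have to be found in the camera images.
- lorry_tray: Lorry kit tray: fixed pale wood, plain, no tab. 158 x 92 mm outside, floor 4 mm thick, walls 4 mm thick with tops at 14 mm. Origin: centre of its underside; x along its length. Large compartment 84 x 84 mm inside, centred at x -33, y 0 mm; small one 62 (x) x 84 mm, centred at x +44, y 0. At the start the boiler is in the large one.
- train_tray: Train kit tray: fixed pale wood, with a 36 mm long hanging tab with a hole on its +x end. 158 x 92 mm outside, floor 4 mm thick, walls 4 mm thick with tops at 14 mm. Origin: centre of its underside; x along its length. Large compartment 84 x 84 mm inside, centred at x -33, y 0 mm; small one 62 (x) x 84 mm, centred at x +44, y 0. The cab starts in the large one.
- cork_mat: Square cork mat, fixed flat on the bench, 76 x 76 x 3 mm, empty at the start. Origin at the centre of its underside.
- cab: Lorry cab, sawn pale wood with dark windows, 75 g, loose: 56 mm long (x from -28 to +28), 40 mm wide (y), flat underside. The tall cabin runs from x = -28 to +8 mm and is 50 mm high, the low bonnet from x = +8 to +28 mm is 24 mm high. Origin at the centre of the underside, z up. Grip it across y at the cabin, x = -10 mm.
- boiler: Train boiler, pale wood, 70 g, loose: a round barrel of 40 mm diameter and 60 mm length lying along x (its axis 24 mm above the underside), on a flat foot 60 x 36 mm; 44 mm high, with two dark dots on top. Origin at the centre of the underside, z up. Grip it across y.
- large_wheel: Large wheel, pale wood disc lying flat, 46 mm diameter, 30 mm thick, dark hub and a ring of six dark dots on top, 40 g, loose. Origin at the centre of the underside, z up.
- small_wheel: Small wheel, pale wood disc lying flat, 30 mm diameter, 30 mm thick, dark hub only, 18 g, loose. Belongs to neither kit: it stays where it is. Origin at the centre of the underside, z up.
- funnel: Train funnel, turned pale wood, 40 g, loose, standing upright: round foot of 40 mm diameter and 10 mm height, above it a round column of 24 mm diameter up to 55 mm, dark bore on top. Origin at the centre of the underside, z up.
Things that resemble listed ones, but are neither listed nor needed, are in the scene too. Leave any green look-alike of the lorry_tray alone.

How it is judged:
At the end, for the whole second after the job is handed in: Cab in the large and large wheel in the small compartment of the lorry tray, boiler in the large and funnel in the small one of the train tray, anywhere inside, undersides within 4 mm of the floor, upright within 0.1 rad, released, at rest; small wheel within 15 mm of its start (x of cab in the frame of lorry_tray between -0.057 and -0.009 m and y of cab in the frame of lorry_tray between -0.024 and 0.024 m and z of cab in the frame of lorry_tray between 0 and 0.008 m and angle between each of cab, large_wheel, boiler, funnel's own z axis and vertical below 0.1 rad and linear speed of each of cab, large_wheel, boiler, funnel below 0.02 m/s and angular speed of each of cab, large_wheel, boiler, funnel below 0.2 rad/s and x of large_wheel in the frame of lorry_tray between 0.034 and 0.054 m and y of large_wheel in the frame of lorry_tray between -0.021 and 0.021 m and z of large_wheel in the frame of lorry_tray between 0 and 0.008 m and x of boiler in the frame of train_tray between -0.059 and -0.007 m and y of boiler in the frame of train_tray between -0.026 and 0.026 m and z of boiler in the frame of train_tray between 0 and 0.008 m and x of funnel in the frame of train_tray between 0.031 and 0.057 m and y of funnel in the frame of train_tray between -0.024 and 0.024 m and z of funnel in the frame of train_tray between 0 and 0.008 m and distance of small_wheel from where it was at the start of the episode below 0.015 m); the robot touches nothing.
It fails at once if the small wheel is moved from its place (by more than 15 mm) (distance of small_wheel from where it was at the start of the episode above 0.015 m).
It also fails if it takes over 134 s, if anything falls off the work surface, if the arm or the gripper's body presses on something with over 40 N, if the wrist force passes 120 N, or if a joint passes its speed limit or range.

ROBOT

A 7-joint arm with a two-finger parallel gripper is mounted at the origin on the work surface. World frame = base frame: x ahead of the robot, y to its left, z up, the work surface at z = 0. Lengths are in m, angles in rad, forces in N, time in s.
With the tool pointing down it reaches from about 0.4 to 0.875 m from the base axis. Payload 19.3 kg.
Tool frame: the origin (TCP) lies on the centre line of the jaws, within the pads' length; the fingertips stand 14 mm ahead of it and the grasp point (between the pads) lies 5 mm behind it (bot.tip_extent is the distance from the TCP to the fingertips, in m); z points along the fingers, y is the line along which they close (so a half turn about z gives the same grasp; the last joint's range is limited). The gripper opens to 85 mm and grips with 20 to 120 N. Pads are 22 mm wide; open, the fingers measure 114 mm over their backs; the gripper's body (76 mm by 85 mm) begins 54 mm behind the grasp point. The pads swing forward as they close: fully open they stand 13 mm farther back than shut.
Start: joints at [1.068, 0.521, -0.036, 1.599, 0.021, 1.021, -0.113], TCP at [0.262, -0.567, 0.245] pointing down, gripper open.
Joint ranges: [-2.91, 2.91], [-0.3, 2.13], [-1.5, 1.42], [0.17, 2.43], [-1.26, 4.41], [0.16, 1.93], [-2.52, 2.52]. Speed limits (rad/s): [1.89, 1.89, 2.39, 2.39, 3.01, 3.01, 3.01].

INTERFACE

Orientations are given as [roll, pitch, yaw] about the fixed x, y, z axes, in that order (R = Rz(yaw) Ry(pitch) Rx(roll)).
In Python, from workcell import monitor, grab_frame, camera_model, bot gives the robot as it stands.
- The arm moves only by the tool move_arm, never from a script. Its argument "moves" is a list of rows, each a list of 4 numbers: the shift along the world's x, y, z in mm, then the turn about the world's z in rad. A call has 1 to 12 rows; each row is the pose to reach, as a shift and turn from the pose commanded when the call began; what a row does not reach only later rows make up. A row lasts 1/8 s, in which the tool goes at most 62.5 mm and 10.7 degrees, less where a joint would pass 70% of its speed; a pose out of reach is approached as far as the arm can. A call with a gripper value outside its range is refused whole. "gripper" is the opening, from 0 (shut) to 1 (fully open), set as the call begins (left out, the last holds). The fingers move at their own pace and stop on an object; "newtons" is the grip in N (left out, the last holds). Time passes only in rows, so rows that repeat a pose let the fingers close. It gives the time, the measured TCP pose, the force, the opening and the grip force at its end, in the units of the state.
- monitor.observe(): the state, without advancing time (a new reading comes with each control period).
- grab_frame(name): name is "side" or "top"; returns the picture (420x560x3 uint8, blue, green, red); there is no depth.
- camera_model(name): a dict with "vfov" (degrees; the focal length in pixels is half the picture's height over the tangent of half this angle, whatever the lens; pixels are square), "cx", "cy" (the principal point, pixels), "R" (3x3) and "t" (3): a world point X has camera coordinates R X + t. Camera axes: x right, y down, z forward; pixel columns grow to the right and rows downward; lengths in m; the calibration is good to about 2 mm. A picture is of the moment at which its call begins. camera_model takes no time and is no camera call.
- bot.job_done(): hands the job in; it is judged then, once.
The state is a dict: "clock": time; "qpos": joint angles; "qd": joint speeds; "joint_efforts": joint torques, N m; "position": TCP position; "tool_rot": TCP orientation; "force": force on the tool from outside, world axes, zero at the start; "moment": the same for the moment, N m; "grip_width": finger opening in m; "finger_force": force on a finger pad.
Only numpy, scipy, OpenCV 4.12 (cv2) and the standard library are available. Lean on these libraries where they do the work, as an engineer would, in place of code of your own. Each camera call takes 0.05 s, during which the arm holds its last target. There are 200 camera calls.

## Working session

There is one attempt and no reset: what is moved stays moved. The work goes in short steps, Python scripts to look and compute and a tool call to move; the robot and the scene stay as the last step left them, time stands still between calls to the robot, and variables do not carry over. Pictures are saved under pics/ and viewed, at most 14 in all, crops included, and the job is handed in when it is done.

Besides the shell and the picture viewer there is one more tool, called after ">>>" as a command line: name --pt "numbers of a row" for each row, then --argument value for the rest. move_arm: Moves the arm, as the interface text tells. Its arguments: {"type":"object","properties":{"moves":{"type":"array","items":{"type":"array","items":{"type":"number"}}},"gripper":{"type":"number"},"newtons":{"type":"number"}},"required":["moves"]}

```bash
mkdir -p pics; ls; python3 - <<'E'
from workcell import monitor, grab_frame, camera_model, bot
import cv2
for n in("top","side"):
    f=grab_frame(n); cv2.imwrite(f"pics/{n}0.png",f); cv2.imwrite(f"pics/{n}0b.png",cv2.resize(f,(800,600),interpolation=cv2.INTER_CUBIC)); print(camera_model(n))
s=monitor.observe();print(s["clock"],s["position"],s["tool_rot"],s["grip_width"],bot.tip_extent)
E
```

```text
pics
{'vfov': 55.547013005837755, 'cx': 280.2294062478494, 'cy': 206.62884384949467, 'R': array([[ 8.63642856e-04, -9.99837984e-01,  1.79794136e-02],
       [-9.97392846e-01, -2.15861030e-03, -7.21307933e-02],
       [ 7.21579175e-02, -1.78702433e-02, -9.97233117e-01]]), 't': array([0.03631267, 0.49152764, 0.84836422])}
{'vfov': 56.526580807899535, 'cx': 276.5420360226307, 'cy': 210.8897858865545, 'R': array([[-0.70986559, -0.70388332,  0.02528061],
       [-0.42018014,  0.39439894, -0.81725034],
       [ 0.56527824, -0.59076031, -0.57572803]]), 't': array([0.37675545, 0.2168001 , 0.56274066])}
0.1 [ 0.26197518 -0.56715418  0.24479866] [-3.14062746e+00  7.12931442e-05  4.32725382e-01] 0.08536275129023349 0.014
```

View pics/top0b.png

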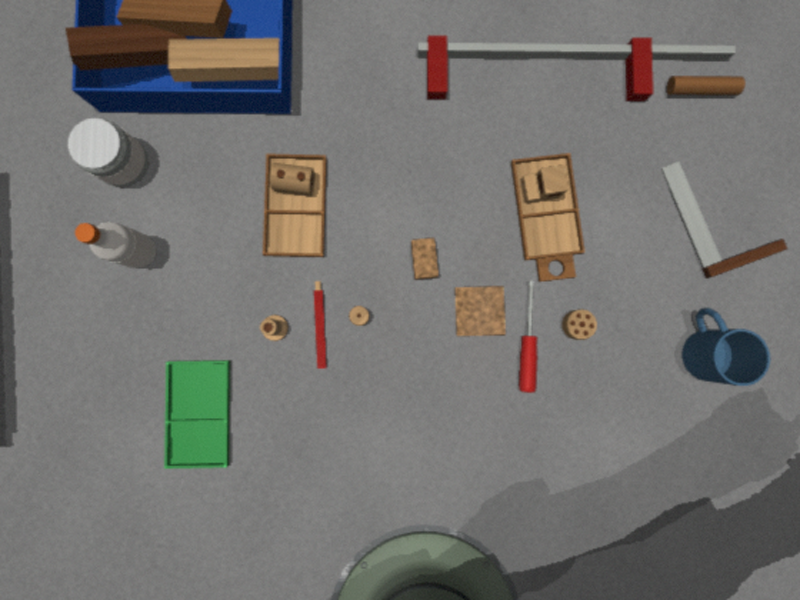

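View pics/side0b.png

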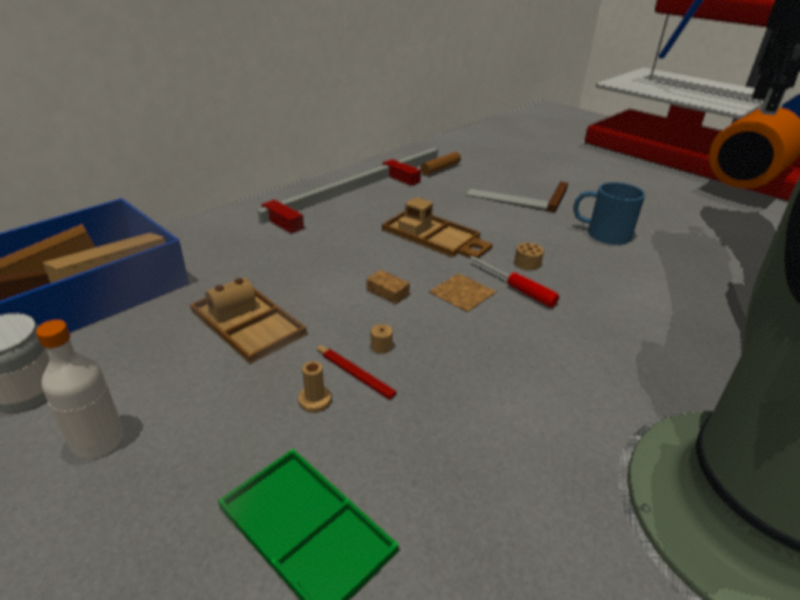

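Candidates (800-px pictures):
- **Trays:** the wooden one at (295,205) has no tab, so it is the lorry tray. The wooden one at (548,210) has a tab, so it is the train tray. The green one at (197,413) is the look-alike.
- **Wheels:** (580,324) has six dots, so it is the large wheel. (360,316) has only a hub, so it is the small wheel.
- **Cork:** the square at (480,311) is the mat. (425,258) is a cork block.

I'll take enlarged crops next.

```bash
python3 - <<'E'
import cv2,numpy as np
def crop(src,x,y,w,h,s,out):
    f=cv2.imread(src)[y:y+h,x:x+w]; g=cv2.resize(f,None,fx=s,fy=s,interpolation=cv2.INTER_CUBIC)
    for i in range(0,w,10):
        cv2.line(g,(i*s,0),(i*s,6 if i%20 else 12),(0,0,255),1)
        if i%20==0: cv2.putText(g,str(x+i),(i*s+2,22),0,.4,(0,0,255),1)
    for i in range(0,h,10):
        cv2.line(g,(0,i*s),(6 if i%20 else 12,i*s),(0,0,255),1)
        if i%20==0: cv2.putText(g,str(y+i),(14,i*s+4),0,.4,(0,0,255),1)
    cv2.imwrite(out,g)
crop("pics/top0.png",170,102,134,146,4,"pics/c1.png")
crop("pics/top0.png",285,102,140,146,4,"pics/c2.png")
crop("pics/side0.png",125,130,160,160,3,"pics/c3.png")
crop("pics/side0.png",250,130,145,95,5,"pics/c4.png")
E
```

```text
(no output)
```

View pics/c1.png

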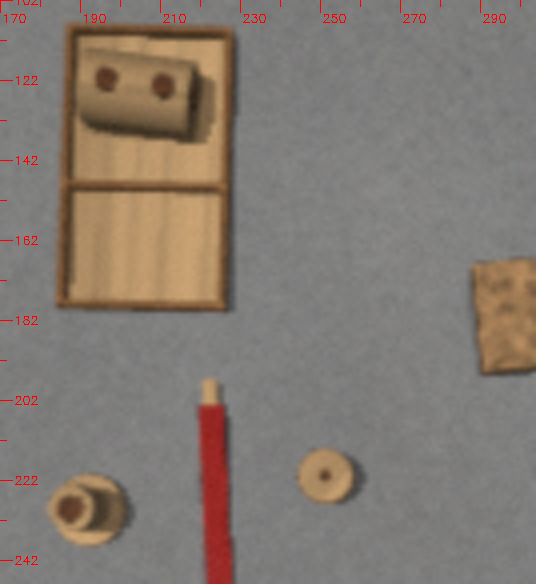

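View pics/c2.png

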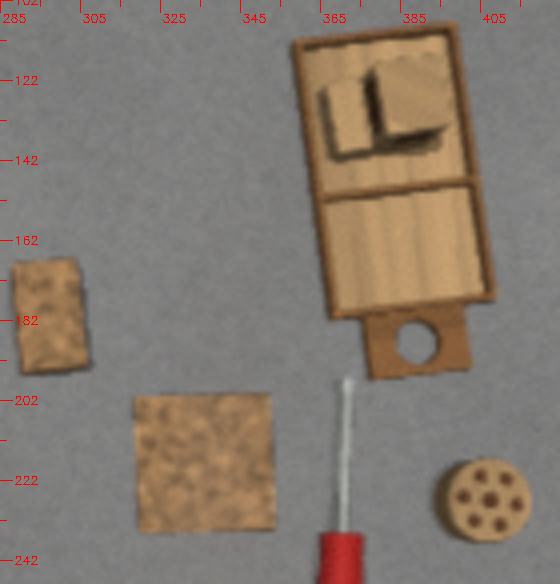

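View pics/c3.png

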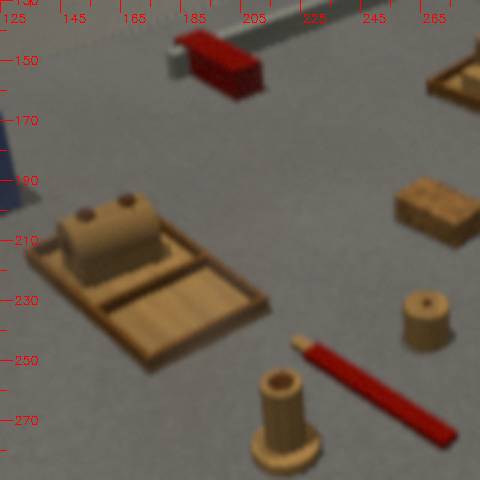

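View pics/c4.png

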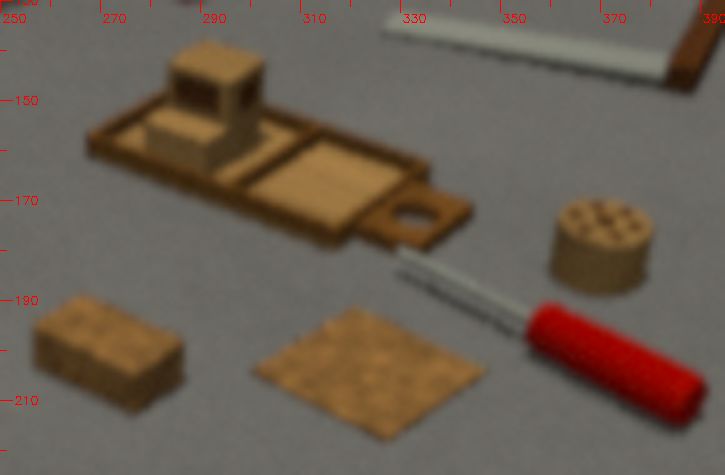

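c1 and c2 confirm the boiler with two dots, the six-dot large wheel, the hub-only small wheel and the square mat. I've read the corresponding pixels off all four crops and will triangulate them.

```bash
cat > h.py <<'E'
import numpy as np,cv2
from workcell import camera_model
def cam(n):
    c=camera_model(n);f=210/np.tan(np.radians(c["vfov"]/2))
    K=np.array([[f,0,c["cx"]],[0,f,c["cy"]],[0,0,1]]);return K@np.c_[c["R"],c["t"]],K,c["R"],c["t"]
T=cam("top");S=cam("side")
def un(p,o,s): return np.array(o)+(np.array(p,float)+.5)/s-.5
def proj(C,X): q=C[0]@np.append(X,1); return q[:2]/q[2]
def tri(a,b):
    X=cv2.triangulatePoints(T[0],S[0],a.reshape(2,1),b.reshape(2,1)).ravel();X=X[:3]/X[3]
    return X,proj(T,X)-a,proj(S,X)-b
def onplane(C,p,z):
    d=C[2].T@np.linalg.inv(C[1])@np.append(p,1);c=-C[2].T@C[3];return c+d*(z-c[2])/d[2]
E
python3 - <<'E'
from h import *
np.set_printoptions(precision=4,suppress=True)
o={1:((170,102),4),2:((285,102),4),3:((125,130),3),4:((250,130),5)}
P={'lorTL':(1,(68,26),3,(27,247)),'lorBL':(1,(57,308),3,(150,358)),'lorBR':(1,(229,309),3,(267,297)),
'traTL':(2,(293,41),4,(88,138)),'traBL':(2,(332,318),4,(330,232)),'traBR':(2,(495,298),4,(428,165)),
'bo1':(1,(106,79),3,(87,214)),'bo2':(1,(163,86),3,(126,200)),
'cabTL':(2,(374,66),4,(168,70)),'cabTR':(2,(440,52),4,(208,42)),'cabBR':(2,(450,122),4,(264,63)),'cabBL':(2,(384,135),4,(225,85)),
'big':(2,(490,500),4,(605,223)),'small':(1,(325,475),3,(427,303)),'fun':(1,(71,509),3,(284,381)),
'mTL':(2,(134,396),4,(252,370)),'mTR':(2,(269,393),4,(355,308)),'mBR':(2,(275,529),4,(487,370)),'mBL':(2,(139,532),4,(387,440))}
for k,(i,a,j,b) in P.items():
    a=un(a,*o[i]);X,r,q=tri(a,un(b,*o[j]));print(k,X,'res',r,q,'top@z',onplane(T,a,{'l':.014,'t':.014,'b':.03 if k=='big' else .044,'c':.05,'s':.03,'f':.055,'m':.003}[k[0]])[:2])
a=onplane(T,un((233,28),*o[1]),.014),onplane(T,un((457,22),*o[2]),.014);print('TRs',a)
print('funfoot',onplane(T,un((90,510),*o[1]),.01))
E
```

```text
lorTL [0.7086 0.2432 0.0157] res [0.2129 0.1636] [-0.2879 -0.0678] top@z [0.7095 0.2441]
lorBL [0.5521 0.2468 0.0146] res [0.176  0.1534] [-0.282  -0.0525] top@z [0.5525 0.2473]
lorBR [0.5531 0.1545 0.012 ] res [-0.2575 -0.2451] [0.4029 0.0591] top@z [0.5523 0.1537]
traTL [ 0.7035 -0.137   0.0117] res [0.3441 0.3712] [-0.4423 -0.0466] top@z [ 0.7036 -0.1357]
traBL [ 0.5491 -0.155   0.0128] res [-0.1943 -0.241 ] [0.2892 0.0134] top@z [ 0.5484 -0.1551]
traBR [ 0.56   -0.246   0.0125] res [0.006  0.0079] [-0.0087 -0.0002] top@z [ 0.5598 -0.2455]
bo1 [0.6689 0.2149 0.0497] res [0.3726 0.3002] [-0.5108 -0.1117] top@z [0.6712 0.2168]
bo2 [0.6661 0.1856 0.049 ] res [0.0288 0.0239] [-0.0393 -0.008 ] top@z [0.6676 0.1865]
cabTL [ 0.679  -0.1718  0.0484] res [0.1435 0.1614] [-0.1835 -0.016 ] top@z [ 0.6788 -0.171 ]
cabTR [ 0.6851 -0.2071  0.0513] res [0.4712 0.5424] [-0.5964 -0.0489] top@z [ 0.6867 -0.2066]
cabBR [ 0.6479 -0.2115  0.0507] res [0.2498 0.2973] [-0.3274 -0.022 ] top@z [ 0.6487 -0.2112]
cabBL [ 0.641  -0.175   0.0523] res [-0.0349 -0.0405] [0.0461 0.0033] top@z [ 0.6415 -0.1758]
big [ 0.4478 -0.2354  0.0293] res [0.1351 0.1974] [-0.2217  0.002 ] top@z [ 0.4482 -0.2349]
small [0.4604 0.0992 0.0303] res [0.2738 0.3016] [-0.4711 -0.0459] top@z [0.4611 0.0998]
fun [0.4416 0.228  0.0559] res [0.4025 0.3954] [-0.7253 -0.1035] top@z [0.4424 0.229 ]
mTL [ 0.5054 -0.0477  0.0025] res [0.2548 0.305 ] [-0.4086 -0.0269] top@z [ 0.506  -0.0471]
mTR [ 0.5074 -0.1228  0.002 ] res [0.2172 0.2747] [-0.3429 -0.0153] top@z [ 0.5079 -0.1221]
mBR [ 0.4322 -0.1249  0.0029] res [0.1643 0.2242] [-0.2829 -0.0045] top@z [ 0.4327 -0.1245]
mBL [ 0.4302 -0.0501  0.0025] res [0.2767 0.3578] [-0.4851 -0.0182] top@z [ 0.4309 -0.0494]
TRs (array([0.709 , 0.1531, 0.014 ]), array([ 0.715 , -0.2277,  0.014 ]))
funfoot [0.4426 0.2283 0.01  ]
```

Heights agree with the text: wall tops 12–16 mm, mat 2–3 mm, wheels 30 mm, funnel 56 mm, boiler 49 mm and cab roof 48–52 mm (with the tray floor).

The working poses (x, y in m) are:

| Item | Pose |
|---|---|
| Lorry tray, large compartment | (.664, .199) |
| Lorry tray, small compartment | (.587, .200) |
| Train tray, large compartment | (.665, -.187) |
| Train tray, small compartment | (.588, -.196) |
| Cab grip | (.663, -.191), turned .15 |
| Boiler | (.668, .2005), turned -.12 |
| Mat | (.469, -.087) |
| Large wheel | (.448, -.235) |
| Funnel | (.442, .228) |

The first move goes above the cab.

>>> move_arm --pt "401 376 -85 1.287" --pt "401 376 -85 1.287" --pt "401 376 -85 1.287" --pt "401 376 -85 1.287" --pt "401 376 -85 1.287" --pt "401 376 -85 1.287" --pt "401 376 -85 1.287" --pt "401 376 -85 1.287" --pt "401 376 -85 1.287" --pt "401 376 -85 1.287" --pt "401 376 -85 1.287" --pt "401 376 -85 1.287" --gripper 0.75 --newtons 30

```text
clock: 1.6
position: [0.6625, -0.1928, 0.1604]
tool_rot: [-3.141, 0.001, 1.718]
force: [-0.2, -0.4, 0.6]
grip_width: 0.0641
finger_force: 0.0
```

>>> move_arm --pt "0 1 -50 0" --pt "0 1 -100 0" --pt "0 1 -128 0" --pt "0 1 -128 0" --pt "0 1 -128 0" --pt "0 1 -128 0"

```text
clock: 2.35
position: [0.6639, -0.1908, 0.0341]
tool_rot: [3.139, 0.001, 1.719]
force: [0.6, 0.2, 0.1]
grip_width: 0.0639
finger_force: 0.0
```

>>> move_arm --pt "0 0 0 0" --pt "0 0 0 0" --pt "0 0 0 0" --pt "0 0 0 0" --pt "0 0 0 0" --pt "0 0 0 0" --gripper 0.3

```text
clock: 3.1
position: [0.6635, -0.1905, 0.0333]
tool_rot: [3.141, 0.001, 1.72]
force: [-1.5, 0.4, 8.6]
grip_width: 0.0398
finger_force: 30.4
```

>>> move_arm --pt "0 0 30 0" --pt "0 0 70 0" --pt "-60 30 70 -0.15" --pt "-120 60 70 -0.15" --pt "-180 90 70 -0.15" --pt "-195 94 70 -0.15" --pt "-195 94 40 -0.15" --pt "-195 94 15 -0.15" --pt "-195 94 3 -0.15" --pt "-195 94 3 -0.15" --pt "-195 94 0 -0.15" --pt "-195 94 0 -0.15" --gripper 0.3

```text
clock: 4.6
position: [0.4684, -0.0965, 0.0327]
tool_rot: [3.141, 0.0, 1.57]
force: [-0.2, -0.3, -1.1]
grip_width: 0.0399
finger_force: 30.7
```

>>> move_arm --pt "0 0 -1 0" --pt "0 0 -1 0"

```text
clock: 4.85
position: [0.4684, -0.0965, 0.0322]
tool_rot: [3.141, 0.0, 1.57]
force: [-3.4, 1.1, 17.2]
grip_width: 0.0396
finger_force: 32.7
```

>>> move_arm --pt "0 0 0 0" --pt "0 0 0 0" --pt "0 0 0 0" --pt "0 0 20 0" --pt "0 0 60 0" --pt "0 0 100 0" --pt "0 0 120 0" --pt "0 0 120 0" --gripper 0.75

```text
clock: 5.85
position: [0.4687, -0.0966, 0.1525]
tool_rot: [3.139, 0.001, 1.569]
force: [-0.2, 0.6, 0.4]
grip_width: 0.0641
finger_force: 0.0
```

>>> move_arm --pt "199 297 0 -0.12" --pt "199 297 0 -0.12" --pt "199 297 0 -0.12" --pt "199 297 0 -0.12" --pt "199 297 0 -0.12" --pt "199 297 0 -0.12" --pt "199 297 0 -0.12" --pt "199 297 0 -0.12" --pt "199 297 0 -0.12"

```text
clock: 6.98
position: [0.6669, 0.1993, 0.1509]
tool_rot: [-3.141, 0.001, 1.449]
force: [-0.4, 0.4, 0.4]
grip_width: 0.0645
finger_force: 0.0
```

>>> move_arm --pt "0 0 -50 0" --pt "0 0 -100 0" --pt "0 0 -123 0" --pt "0 0 -123 0" --pt "0 0 -123 0"

```text
clock: 7.6
position: [0.6682, 0.2008, 0.0303]
tool_rot: [3.139, -0.001, 1.449]
force: [-0.2, 0.2, 0.1]
grip_width: 0.0645
finger_force: 0.0
```

>>> move_arm --pt "0 0 0 0" --pt "0 0 0 0" --pt "0 0 0 0" --pt "0 0 0 0" --pt "0 0 0 0" --pt "0 0 0 0" --gripper 0.3

```text
clock: 8.35
position: [0.6679, 0.2008, 0.03]
tool_rot: [3.14, -0.001, 1.45]
force: [-1.4, -0.4, 9.9]
grip_width: 0.0389
finger_force: 29.2
```

>>> move_arm --pt "0 0 5 0" --pt "0 0 20 0" --pt "0 0 60 0" --pt "0 0 90 0" --pt "0 0 90 0"

```text
clock: 8.98
position: [0.6685, 0.2011, 0.1219]
tool_rot: [3.137, -0.002, 1.45]
force: [0.1, 0.1, -1.4]
grip_width: 0.0387
finger_force: 30.5
```

```bash
python3 - <<'E'
from workcell import grab_frame
import cv2
a=grab_frame("side")[110:310,100:400]; cv2.imwrite("pics/s1.png",cv2.resize(a,None,fx=2.6,fy=2.6,interpolation=cv2.INTER_CUBIC))
E
```

```text
(no output)
```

View pics/s1.png

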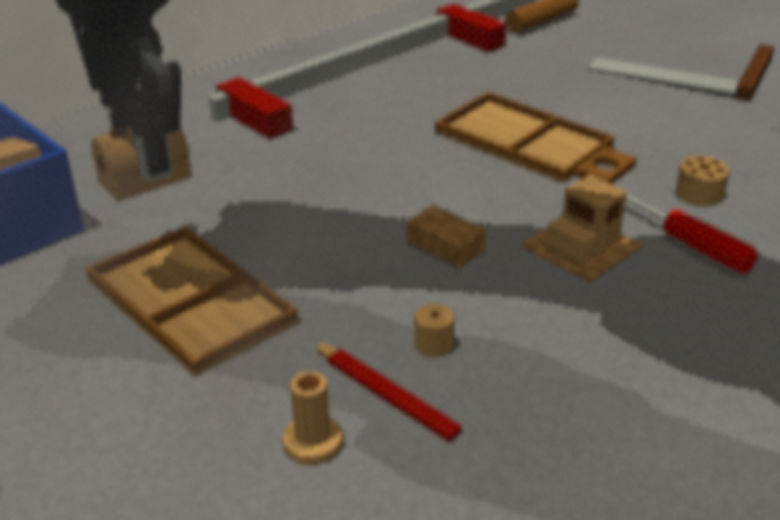

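The boiler is held level at crop (140,160), and the cab stands on the mat at (585,235).

>>> move_arm --pt "-4 -388 0 0.243" --pt "-4 -388 0 0.243" --pt "-4 -388 0 0.243" --pt "-4 -388 0 0.243" --pt "-4 -388 0 0.243" --pt "-4 -388 0 0.243" --pt "-4 -388 0 0.243" --pt "-4 -388 0 0.243" --pt "-4 -388 0 0.243" --pt "-4 -388 0 0.243"

```text
clock: 10.28
position: [0.6634, -0.1855, 0.1183]
tool_rot: [-3.142, -0.001, 1.695]
force: [-0.7, 0.1, -1.1]
grip_width: 0.0391
finger_force: 30.6
```

>>> move_arm --pt "0 0 -40 0" --pt "0 0 -75 0" --pt "0 0 -86 0" --pt "0 0 -90 0" --pt "0 0 -90 0" --pt "0 0 -90 0"

```text
clock: 11.02
position: [0.6639, -0.187, 0.0295]
tool_rot: [3.14, 0.0, 1.693]
force: [0.0, 1.4, 6.4]
grip_width: 0.0391
finger_force: 31.7
```

>>> move_arm --pt "0 0 0 0" --pt "0 0 0 0" --pt "0 0 0 0" --pt "0 0 20 0" --pt "0 0 60 0" --pt "0 0 110 0" --pt "0 0 120 0" --pt "0 0 120 0" --gripper 0.75

```text
clock: 12.02
position: [0.6634, -0.1876, 0.1496]
tool_rot: [3.14, 0.001, 1.693]
force: [-1.0, 0.1, -0.9]
grip_width: 0.0641
finger_force: 0.0
```

>>> move_arm --pt "-195 90 0 -0.123" --pt "-195 90 0 -0.123" --pt "-195 90 0 -0.123" --pt "-195 90 0 -0.123" --pt "-195 90 0 -0.123" --pt "-195 90 0 -0.123" --pt "-195 90 -60 -0.123" --pt "-195 90 -116 -0.123" --pt "-195 90 -116 -0.123" --pt "-195 90 -116 -0.123"

```text
clock: 13.28
position: [0.4691, -0.0974, 0.0336]
tool_rot: [3.141, 0.0, 1.57]
force: [1.5, -1.0, 0.8]
grip_width: 0.0638
finger_force: 0.0
```

>>> move_arm --pt "0 0 0 0" --pt "0 0 0 0" --pt "0 0 0 0" --pt "0 0 0 0" --pt "0 0 0 0" --pt "0 0 30 0" --pt "0 0 80 0" --pt "0 0 90 0" --pt "0 0 90 0" --gripper 0.3

```text
clock: 14.4
position: [0.4686, -0.0979, 0.1234]
tool_rot: [3.139, 0.001, 1.569]
force: [-1.1, -0.3, -0.9]
grip_width: 0.0396
finger_force: 32.0
```

>>> move_arm --pt "195 287 0 0" --pt "195 287 0 0" --pt "195 287 0 0" --pt "195 287 0 0" --pt "195 287 0 0" --pt "195 287 0 0" --pt "195 287 0 0" --pt "195 287 0 0" --pt "195 287 0 0" --pt "195 287 0 0"

```text
clock: 15.65
position: [0.6631, 0.1887, 0.1224]
tool_rot: [3.142, 0.0, 1.569]
force: [0.4, -0.3, -0.2]
grip_width: 0.0397
finger_force: 32.0
```

>>> move_arm --pt "0 0 -40 0" --pt "0 0 -75 0" --pt "0 0 -85 0" --pt "0 0 -89 0" --pt "0 0 -89 0" --pt "0 0 -89 0"

```text
clock: 16.4
position: [0.6635, 0.1896, 0.0351]
tool_rot: [3.141, -0.0, 1.569]
force: [-4.2, -2.1, 6.7]
grip_width: 0.0395
finger_force: 33.1
```

>>> move_arm --pt "0 0 0 0" --pt "0 0 0 0" --pt "0 0 0 0" --pt "0 0 20 0" --pt "0 0 60 0" --pt "0 0 110 0" --pt "0 0 120 0" --pt "0 0 120 0" --gripper 0.75

```text
clock: 17.4
position: [0.6634, 0.1897, 0.1546]
tool_rot: [3.14, -0.0, 1.57]
force: [-0.8, -1.0, -0.5]
grip_width: 0.0641
finger_force: 0.0
```

>>> move_arm --pt "-215 -425 0 -1.57" --pt "-215 -425 0 -1.57" --pt "-215 -425 0 -1.57" --pt "-215 -425 0 -1.57" --pt "-215 -425 0 -1.57" --pt "-215 -425 0 -1.57" --pt "-215 -425 0 -1.57" --pt "-215 -425 0 -1.57" --pt "-215 -425 0 -1.57" --pt "-215 -425 0 -1.57" --pt "-215 -425 0 -1.57" --pt "-215 -425 0 -1.57"

```text
clock: 18.9
position: [0.4482, -0.2349, 0.1531]
tool_rot: [-3.141, 0.0, 0.002]
force: [0.0, -0.6, 1.0]
grip_width: 0.0638
finger_force: 0.0
```

>>> move_arm --pt "0 0 -50 0" --pt "0 0 -100 0" --pt "0 0 -132 0" --pt "0 0 -132 0" --pt "0 0 -132 0"

```text
clock: 19.52
position: [0.4486, -0.2355, 0.0224]
tool_rot: [3.141, -0.001, 0.0]
force: [0.9, 0.1, 0.8]
grip_width: 0.064
finger_force: 0.0
```

>>> move_arm --pt "0 0 0 0" --pt "0 0 0 0" --pt "0 0 0 0" --pt "0 0 0 0" --pt "0 0 0 0" --pt "0 0 30 0" --pt "0 0 80 0" --pt "0 0 110 0" --pt "0 0 110 0" --gripper 0.35

```text
clock: 20.65
position: [0.4494, -0.236, 0.1343]
tool_rot: [3.14, -0.005, -0.0]
force: [0.9, 0.6, -0.7]
grip_width: 0.0443
finger_force: 31.5
```

>>> move_arm --pt "138 435 0 0" --pt "138 435 0 0" --pt "138 435 0 0" --pt "138 435 0 0" --pt "138 435 0 0" --pt "138 435 0 0" --pt "138 435 0 0" --pt "138 435 0 0" --pt "138 435 0 0" --pt "138 435 0 0" --pt "138 435 0 0" --pt "138 435 0 0"

```text
clock: 22.15
position: [0.5862, 0.1987, 0.1314]
tool_rot: [3.142, -0.0, -0.001]
force: [0.0, -0.1, -0.5]
grip_width: 0.0447
finger_force: 31.6
```

```bash
python3 - <<'E'
from workcell import grab_frame
import cv2
a=grab_frame("side")[100:300,100:400]; cv2.imwrite("pics/s2.png",cv2.resize(a,None,fx=2.6,fy=2.6,interpolation=cv2.INTER_CUBIC))
E
```

```text
(no output)
```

View pics/s2.png

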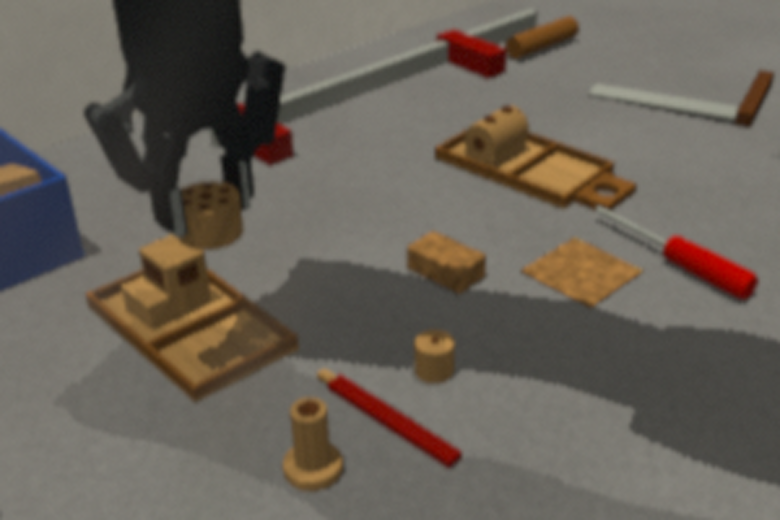

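The wheel hangs level at (212,213). The cab (165,285) and the boiler (497,137) sit in their trays.

>>> move_arm --pt "0 0 -50 0" --pt "0 0 -90 0" --pt "0 0 -102 0" --pt "0 0 -106 0" --pt "0 0 -106 0" --pt "0 0 -106 0"

```text
clock: 22.95
position: [0.5869, 0.1998, 0.0265]
tool_rot: [-3.141, -0.002, -0.0]
force: [-0.4, 0.6, -0.6]
grip_width: 0.0451
finger_force: 32.7
```

>>> move_arm --pt "0 0 -1 0" --pt "0 0 -1 0"

```text
clock: 23.2
position: [0.5868, 0.1999, 0.0261]
tool_rot: [-3.141, -0.002, -0.0]
force: [-4.8, -1.1, 22.2]
grip_width: 0.0447
finger_force: 34.6
```

>>> move_arm --pt "0 0 0 0" --pt "0 0 0 0" --pt "0 0 0 0" --pt "0 0 20 0" --pt "0 0 60 0" --pt "0 0 110 0" --pt "0 0 130 0" --pt "0 0 130 0" --gripper 0.65

```text
clock: 24.2
position: [0.587, 0.1999, 0.1571]
tool_rot: [-3.14, -0.003, -0.0]
force: [0.7, 0.5, -0.6]
grip_width: 0.0555
finger_force: 0.0
```

>>> move_arm --pt "-145 28 0 0" --pt "-145 28 0 0" --pt "-145 28 0 0" --pt "-145 28 0 0" --pt "-145 28 -50 0" --pt "-145 28 -100 0" --pt "-145 28 -118 0" --pt "-145 28 -118 0" --pt "-145 28 -118 0"

```text
clock: 25.32
position: [0.4418, 0.2276, 0.0369]
tool_rot: [-3.141, -0.001, -0.001]
force: [-0.6, -0.4, -0.7]
grip_width: 0.0555
finger_force: 0.0
```

>>> move_arm --pt "0 0 0 0" --pt "0 0 0 0" --pt "0 0 0 0" --pt "0 0 0 0" --pt "0 0 0 0" --pt "0 0 0 0" --pt "0 0 20 0" --pt "0 0 70 0" --pt "0 0 110 0" --pt "0 0 110 0" --gripper 0.1

```text
clock: 26.58
position: [0.4424, 0.2284, 0.1493]
tool_rot: [-3.139, -0.005, -0.0]
force: [0.8, -0.5, -1.1]
grip_width: 0.0228
finger_force: 29.6
```

>>> move_arm --pt "146 -424 0 0" --pt "146 -424 0 0" --pt "146 -424 0 0" --pt "146 -424 0 0" --pt "146 -424 0 0" --pt "146 -424 0 0" --pt "146 -424 0 0" --pt "146 -424 0 0" --pt "146 -424 0 0" --pt "146 -424 0 0" --pt "146 -424 0 0" --pt "146 -424 0 0"

```text
clock: 28.08
position: [0.5872, -0.1955, 0.1465]
tool_rot: [-3.141, -0.0, 0.001]
force: [0.2, -1.1, -0.4]
grip_width: 0.0231
finger_force: 29.7
```

```bash
python3 - <<'E'
from workcell import grab_frame
import cv2
a=grab_frame("side")[100:300,100:400]; cv2.imwrite("pics/s3.png",cv2.resize(a,None,fx=2.6,fy=2.6,interpolation=cv2.INTER_CUBIC))
E
```

```text
(no output)
```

View pics/s3.png

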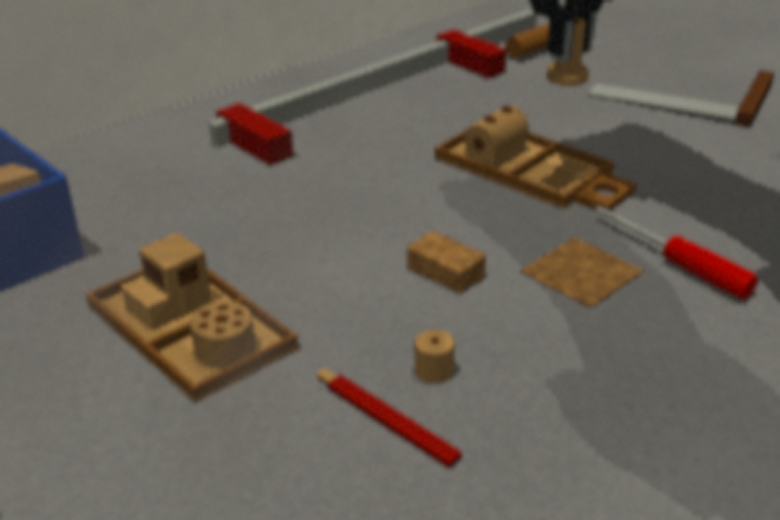

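The wheel and cab are in the lorry tray, and the funnel hangs upright at (570,60).

>>> move_arm --pt "0 0 -50 0" --pt "0 0 -90 0" --pt "0 0 -101 0" --pt "0 0 -105 0" --pt "0 0 -106 0" --pt "0 0 -106 0" --pt "0 0 -106 0"

```text
clock: 29.0
position: [0.5876, -0.1965, 0.0412]
tool_rot: [3.141, -0.001, -0.0]
force: [-1.6, -0.3, 5.7]
grip_width: 0.0232
finger_force: 30.2
```

>>> move_arm --pt "0 0 0 0" --pt "0 0 0 0" --pt "0 0 0 0" --pt "0 0 0 0" --pt "0 0 30 0" --pt "0 0 80 0" --pt "0 0 130 0" --pt "-90 130 150 0" --pt "-150 180 160 0" --pt "-150 180 160 0" --gripper 0.65

```text
clock: 30.25
position: [0.468, -0.0514, 0.1943]
tool_rot: [-3.141, -0.0, -0.0]
force: [0.2, 0.7, 0.8]
grip_width: 0.0555
finger_force: 0.0
```

```bash
python3 - <<'E'
from workcell import grab_frame
import cv2,numpy as np
a=grab_frame("side")[100:300,100:400];b=grab_frame("top")[95:225,170:440]
r=lambda i,w:cv2.resize(i,(w,int(i.shape[0]*w/i.shape[1])),interpolation=cv2.INTER_CUBIC)
cv2.imwrite("pics/s4.png",np.vstack([r(a,440),r(b,440)]))
E
```

```text
(no output)
```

View pics/s4.png

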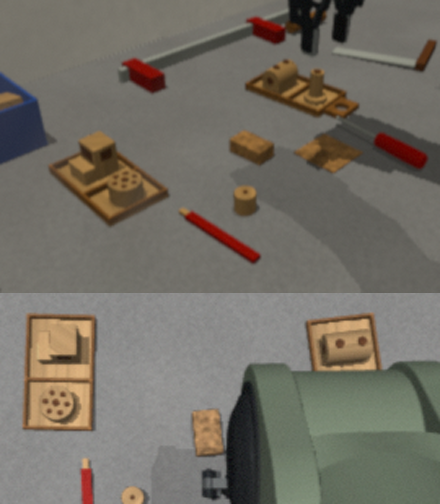

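All four parts sit in their compartments: cab (95,155), wheel (125,185), boiler (280,75) and funnel (317,90) in the side view. The small wheel has not moved. I'll hand it in.

>>> move_arm --pt "0 0 0 0" --pt "0 0 0 0" --pt "0 0 0 0" --pt "0 0 0 0"

```text
clock: 30.85
position: [0.4695, -0.0532, 0.1938]
tool_rot: [3.142, 0.0, -0.001]
force: [-0.7, 0.2, 0.5]
grip_width: 0.056
finger_force: 0.0
```

```bash
python3 -c "
from workcell import bot
print(bot.job_done())"
```

```text
the job is handed in; nothing more can be done
None
```

The job is handed in at about 31 s (no verdict was returned): in the last pictures the cab and large wheel are in the lorry tray, the boiler and funnel are in the train tray, and the small wheel has not moved.

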